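# Unload a weighted glue-up of laser-cut parts

### The job

The glue has set, so take the press stack on the green cutting mat apart from the top down, one piece at a time, without shoving the pieces underneath out of place: first stand the steel weight in the rubber-floored steel tray, next lay the beech caul lengthways between the cheeks of its wooden rack, and then put the round plywood wheel in the blue tray and the brown bearing block in the yellow tray, in whichever order you like. Set every piece down flat on the floor of its tray or rack and let go of it; do not drop anything, and leave the glue bottle and the tape roll where they are.

Things in the scene. Friction and masses are not known exactly. Their poses are not given: they have to be found in the camera images.
- weight: Steel press weight, about 0.55 kg: a dark block 44 x 44 mm and 34 mm high with a small red knob on top (neck 12 mm thick and 10 mm high, knob 24 mm across and 14 mm high; 58 mm high in all). Origin at the centre of its underside, z up, x and y square to its sides. At the start it stands on the middle of the caul, its underside 39 mm above the table.
- caul: Caul (pressing board) of plain mid-brown beech, 36 mm wide (its x), 150 mm long (its y), 18 mm thick. Origin at the centre of its underside, z up. At the start it lies flat across the wheel and the bearing block, its underside 21 mm above the table; both parts stick out about 13 mm past each of its long sides.
- wheel: Round wheel laminated from pale birch plywood with dark laser-cut edges, 62 mm across, 18 mm thick, with a ring of six dark dots and one in the centre. Origin at the centre of its underside, z up. At the start it lies under one end of the caul on the cutting mat, which is 3 mm thick, 120 x 200 mm and fixed to the table.
- bearing_block: Rectangular bearing block laminated from dark brown MDF, 62 mm (its x) by 54 mm (its y), 18 mm thick, with a 16 mm hole down through its middle. Origin at the centre of its underside, z up. At the start it lies under the other end of the caul on the cutting mat, its 62 mm side across the caul and about 28 mm clear of the wheel.
- weight_tray: The weight's place: shallow square steel tray with a black rubber floor, 78 mm square outside, 72 mm inside, fixed to the table. Floor 4 mm above the table, rim 12 mm above the table. Origin at its centre on the table, z up, x and y square to its sides.
- caul_rack: The caul's place: pale wooden rack fixed to the table, base 72 mm wide (its x), 186 mm long (its y), 6 mm thick; the caul lies on the base. Each end has a U-shaped cheek up to 28 mm above the table: an end wall and two side walls reaching 32 mm in; the middle 122 mm of the long sides is open. Room between the cheeks 174 x 60 mm. Origin at its centre on the table, z up.
- blue_tray: The wheel's place: shallow square blue plastic tray, 96 mm square outside, 90 mm inside, fixed to the table. Floor 4 mm above the table, rim 12 mm above the table. Origin at its centre on the table, z up, x and y square to its sides.
- yellow_tray: The bearing block's place: shallow square yellow plastic tray, otherwise the same as the blue one: 96 mm square outside, 90 mm inside, floor 4 mm and rim 12 mm above the table, fixed. Origin at its centre on the table, z up.
- glue_bottle: Bystander: white glue bottle with a black nozzle, 60 mm across, 150 mm tall, standing loose beyond the work on the side away from the robot. Origin at the centre of its underside.
- tape_roll: Bystander: roll of cream masking tape lying flat, 84 mm across, 24 mm high, loose on the table. Origin at the centre of its underside.

How it is judged:
By the outcome, as a careful person would: the job done as asked, in the order asked, and still so for the second after the job is handed in, with the robot touching nothing.
It also fails if it takes over 120 s, if anything falls off the work surface, if the arm or the gripper's body presses on something with over 40 N, if the wrist force passes 120 N, or if a joint passes its speed limit or range.

### The arm

A 6-joint arm with a two-finger parallel gripper is mounted at the origin on the work surface. World frame = base frame: x ahead of the robot, y to its left, z up, the work surface at z = 0. Lengths are in m, angles in rad, forces in N, time in s.
With the tool pointing down it reaches from about 0.325 to 0.775 m from the base axis. Payload 9.3 kg.
Tool frame: the origin (TCP) lies at the very end of the fingers, on their centre line; the grasp point (between the pads) lies 19 mm behind it (r.grasp_offset is the distance from the TCP to the grasp point, in m); z points along the fingers, x is the direction in which the jaws open and shut, and the axes are right-handed (so a half turn about z gives the same grasp; the last joint's range is limited). The gripper opens to 85 mm and grips with 20 to 120 N. Pads are 22 mm wide; open, the fingers measure 114 mm over their backs; the gripper's body (76 mm by 85 mm) begins 54 mm behind the grasp point. The pads swing forward as they close: fully open they stand 13 mm farther back than shut.
Start: joints at [-1.296, 0.259, 0.021, 1.334, 0, 1.418], TCP at [0.228, -0.5, 0.231] pointing down, gripper open.
Joint ranges: [-3.04, 3.04], [-0.91, 1.82], [-1.04, 1.36], [-1.92, 1.95], [-1.52, 1.45], [-3.14, 3.14]. Speed limits (rad/s): [2.22, 2.22, 2.79, 3.14, 3.14, 3.14].

### API

Orientations are given as [roll, pitch, yaw] about the fixed x, y, z axes, in that order (R = Rz(yaw) Ry(pitch) Rx(roll)).
In Python, from rig import r, viewer, sign_off gives the robot as it stands.
- The arm moves only by the shell command python3 -m pendant 'ROWS' [FORCE]. ROWS is a JSON object of lists of equal length, an entry for each row: "jaw": the opening in per cent of the stroke, from 0 (shut) to 100 (fully open); "slide": the shift along the tool's x, y, z in m, a list of three; "spin": the turn about the tool's z in degrees. A call has 1 to 12 rows; each row shifts and turns the commanded pose from where the row before left it, along the tool's axes as they then stand; what a row does not reach is not made up. A row lasts 1/8 s, in which the tool goes at most 62.5 mm and 10.7 degrees, less where a joint would pass 70% of its speed; a pose out of reach is approached as far as the arm can. A call with a gripper value outside its range is refused whole. The fingers move at their own pace and stop on an object; FORCE is the grip in N (left out, the last holds). Time passes only in rows, so rows that do not move let the fingers close. It gives the time, the measured TCP pose, the force and the opening at its end, in the units of the state.
- r.get_obs(): the state, without advancing time (a new reading comes with each control period).
- viewer.capture(name): name is "scene" or "top" or "wrist"; returns a dict with "color" (400x640x3 uint8, red, green, blue), "vertical_fov" (degrees; the focal length in pixels is half the picture's height over the tangent of half this angle, whatever the lens; pixels are square), "cx", "cy" (the principal point, pixels), "D" ([k1, k2, p1, p2, k3] as OpenCV has them; the pictures are not rectified), "world_to_cam" (4x4, takes a point from world to camera coordinates). Camera axes: x right, y up, looking along -z (the intrinsics and any distortion apply to the point x, -y, -z); pixel columns grow to the right and rows downward; lengths in m; the calibration is good to about 2 mm. A picture is of the moment at which its call begins. There is no depth.
- sign_off(): hands the job in, once; it reports no verdict.
The state is a dict: "clock": time; "joints": joint angles; "qd": joint speeds; "joint_torque": joint torques, N m; "eef_pos": TCP position; "tool_rot": TCP orientation; "wrist_force": force on the tool from outside, world axes, zero at the start; "moment": the same for the moment, N m; "width": finger opening in m.
Only numpy, scipy, OpenCV 4.12 (cv2) and the standard library are available. Lean on these libraries where they do the work, as an engineer would, in place of code of your own. Each camera call takes 0.05 s, during which the arm holds its last target. There are 200 camera calls.

## Working session

There is one attempt and no reset: what is moved stays moved. The work goes in short steps, Python scripts to look and compute and a shell command to move; the robot and the scene stay as the last step left them, time stands still between calls to the robot, and variables do not carry over. Pictures are saved under pics/ and viewed, about 12 in all and at most 16, crops included, and the job is handed in when it is done.

```bash
ls; mkdir -p pics
cat > h.py <<'E'
import numpy as np, cv2, json
from rig import r, viewer
def snap(name,fn):
    c=viewer.capture(name); cv2.imwrite(f'pics/{fn}.png',c['color'][:,:,::-1])
    np.savez(f'pics/{fn}.npz',**{k:np.array(v) for k,v in c.items()})
    return c
def load(fn): return np.load(f'pics/{fn}.npz')
def K(c):
    f=200/np.tan(np.radians(float(c['vertical_fov']))/2); return np.array([[f,0,float(c['cx'])],[0,f,float(c['cy'])],[0,0,1]])
def ray(c,pts):
    u=cv2.undistortPoints(np.array(pts,float).reshape(-1,1,2),K(c),np.array(c['D'],float)).reshape(-1,2)
    T=np.array(c['world_to_cam']);R,t=T[:3,:3],T[:3,3]
    return -R.T@t,np.c_[u[:,0],-u[:,1],-np.ones(len(u))]@R
def at(c,pts,z):
    o,d=ray(c,pts); z=np.broadcast_to(z,len(d)); return o+d*((z-o[2])/d[:,2])[:,None]
def proj(c,P):
    T=np.array(c['world_to_cam']);p=np.atleast_2d(P)@T[:3,:3].T+T[:3,3]
    return cv2.projectPoints((p*[1,-1,-1]).reshape(-1,1,3),np.zeros(3),np.zeros(3),K(c),np.array(c['D'],float))[0].reshape(-1,2)
def crop(fn,x0,y0,x1,y1,s,out):
    cv2.imwrite(f'pics/{out}.png',cv2.resize(cv2.imread(f'pics/{fn}.png')[y0:y1,x0:x1],None,fx=s,fy=s,interpolation=cv2.INTER_CUBIC))
E
python3 - <<'E'
from h import *
for n in('top','scene','wrist'):
    c=snap(n,n+'0'); o,_=ray(c,[[320,200]]); print(n,c['vertical_fov'],c['cx'],c['cy'],c['D'],o)
o=r.get_obs();print({k:np.round(v,4) for k,v in o.items()},r.grasp_offset)
E
```

```text
pics
top 45.751461407112984 333.90248476673753 195.47952735059584 [-0.04497559  0.          0.          0.          0.        ] [ 0.46884562 -0.00462308  1.19084349]
scene 50.243496375330366 323.0560189459403 200.79020592063478 [0.02203169 0.         0.         0.         0.        ] [ 1.02799278 -0.60351784  0.69593256]
wrist 71.82215992090303 321.1936737129113 195.55442701792512 [0.01312843 0.         0.         0.         0.        ] [ 0.30106127 -0.46713232  0.37337427]
{'clock': np.float64(0.15), 'joints': array([-1.2956,  0.2591,  0.021 ,  1.3337,  0.    ,  1.4182]), 'qd': array([ 0.0016, -0.0005,  0.0048, -0.0017,  0.0009, -0.0002]), 'joint_torque': array([ 2.80000e-03, -5.55972e+01,  3.44661e+01,  1.13000e-02,
       -2.00000e-04,  0.00000e+00]), 'eef_pos': array([ 0.2281, -0.5002,  0.2308]), 'tool_rot': array([-3.1414e+00,  1.0000e-03, -1.1430e+00]), 'wrist_force': array([-0.3009, -0.7516, -1.027 ]), 'moment': array([ 0.0194,  0.0127, -0.0205]), 'width': np.float64(0.0854)} 0.0187
```

View pics/top0.png

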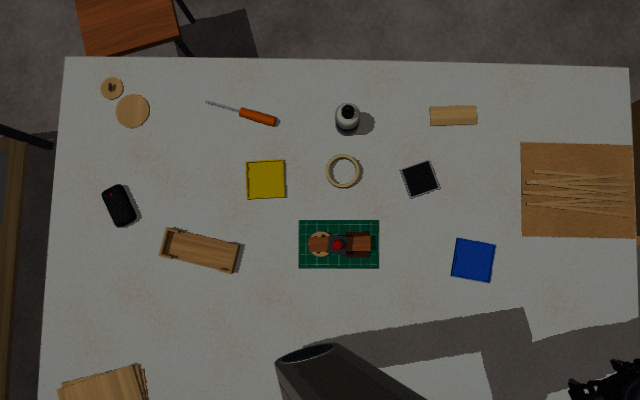

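View pics/scene0.png

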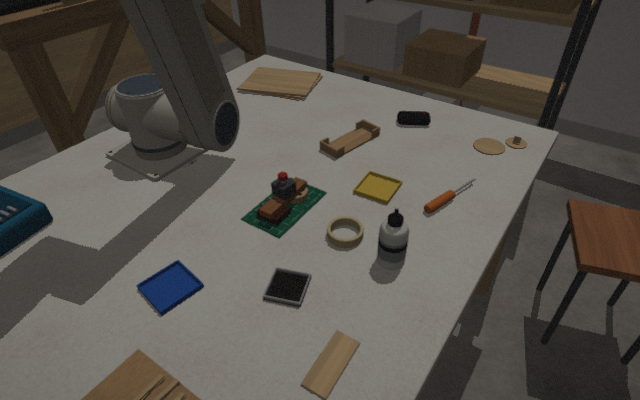

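The top view has the robot at the bottom and the stack on the mat at about (338,244). The rack is at (200,250), yellow tray (266,180), steel tray (420,179), blue tray (473,260), tape (343,171) and bottle (347,117). I'll enlarge these.

Run:
```python
from h import *
a=cv2.imread('pics/top0.png')
up=lambda x0,y0,w,h,s:cv2.resize(a[y0:y0+h,x0:x0+w],None,fx=s,fy=s,interpolation=cv2.INTER_CUBIC)
A=up(290,210,100,66,8);cv2.imwrite('pics/stack.png',A)
B=np.vstack([np.hstack([up(150,215,100,70,4),up(390,150,100,70,4)]),np.hstack([up(230,145,100,70,4),up(430,225,100,70,4)])])
cv2.imwrite('pics/trays.png',B)
```

```text
(no output)
```

View pics/stack.png

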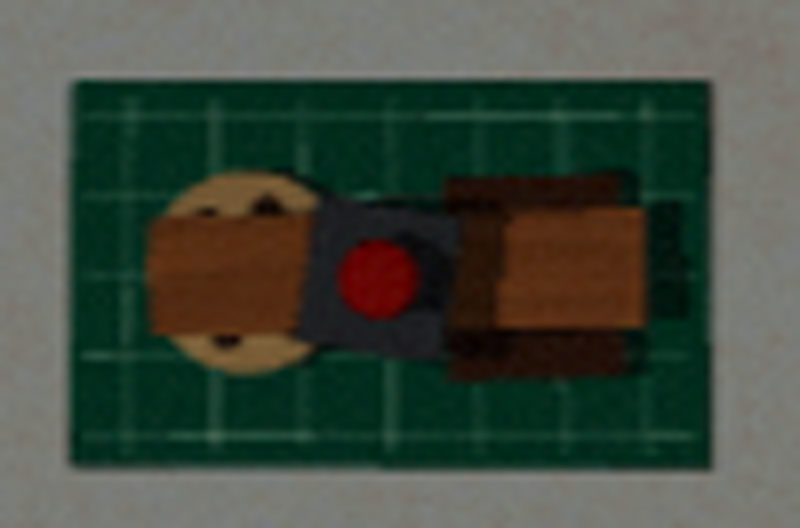

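View pics/trays.png

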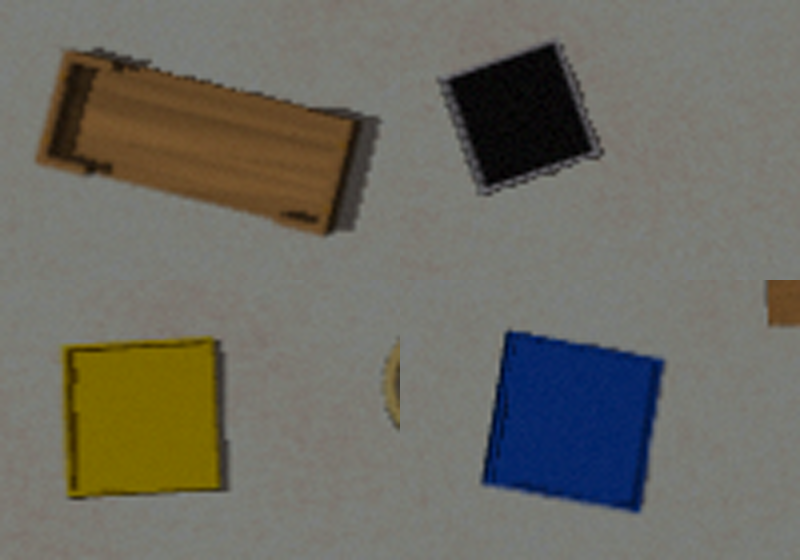

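The stack crop shows: weight top corners at about (322,195), (465,212), (445,360) and (298,340); knob (379,279); caul from x=148 to 647 and y≈214 to 331; wheel centre (243,272); block edges x≈447 to 625, y≈177 to 378. Tray corners were read off the second crop. Next I'll convert these to positions.

Run:
```python
from h import *
c=load('top0')
f=lambda P,s,x,y:(np.array(P,float)+.5)/s-.5+[x,y]
def quad(n,P,z):
    W=at(c,P,z)*1e3; e=np.roll(W,-1,0)-W
    print(n,'ctr',W[:,:2].mean(0).round(1),'sides',np.linalg.norm(e,axis=1).round(1),'ang',np.degrees(np.arctan2(e[:,1],e[:,0])).round(1))
s=lambda P:f(P,8,290,210)
quad('weight',s([(322,195),(465,212),(445,360),(298,340)]),.073)
print('knob',(at(c,s([(379,279)]),.092)*1e3).round(1))
quad('caul',s([(148,220),(645,208),(648,328),(150,334)]),.039)
print('wheel L,T,B',(at(c,s([(243,272),(243,170),(243,374)]),.021)*1e3).round(1))
quad('block',s([(447,177),(622,175),(630,375),(450,381)]),.021)
quad('mat',s([(72,80),(712,80),(712,467),(70,467)]),.003)
quad('rack',f([(68,50),(358,115),(328,235),(38,160)],4,150,215),.028)
quad('steel',f([(42,80),(157,42),(200,155),(82,193)],4,390,150),.012)
quad('yellow',f([(63,66),(215,58),(221,208),(70,217)],4,230,145),.012)
quad('blue',f([(108,52),(264,80),(240,232),(84,205)],4,430,225),.012)
quad('tape',np.array([(326,171),(343,153),(361,171),(343,189)]),.024)
quad('bottle',np.array([(347,112)]*2),.15)
```

```text
weight ctr [468.    4.6] sides [42.3 43.6 43.4 43. ] ang [-95.3 173.7  83.8  -7.9]
knob [[467.3   5.4  92. ]]
caul ctr [4.694e+02 3.000e-01] sides [150.5  36.1 150.4  34.4] ang [ -87.1 -177.4   92.2    2.8]
wheel L,T,B [[468.2  47.9  21. ]
 [499.5  48.8  21. ]
 [437.1  47.   21. ]]
block ctr [469.2 -42.5] sides [53.8 61.1 55.1 62.3] ang [ -87.9 -176.6   93.4    2.2]
mat ctr [469.2   2.5] sides [200.5 120.1 199.3 120.3] ang [ -88.5 -179.    91.6    1.6]
rack ctr [445.2 344.9] sides [186.1  75.  186.8  69.8] ang [-100.8  168.3   77.6  -12.2]
steel ctr [ 635.8 -197. ] sides [76.6 76.  77.9 75.2] ang [ -70.2 -159.   109.3   20.1]
yellow ctr [626.5 191. ] sides [96.5 95.3 95.1 96.2] ang [ -85.6 -175.6   94.9    5.3]
blue ctr [ 437.2 -330.7] sides [98.  94.6 97.2 95.2] ang [-98.8 170.8  81.6  -8.7]
tape ctr [649.4  -4.9] sides [62.1 63.8 63.5 61.8] ang [ -41.6 -134.   136.6   44.6]
bottle ctr [764.2 -10.1] sides [0. 0.] ang [0. 0.]
```

Sizes and angles agree with the spec: weight yaw −6.5°, caul and block +2.5°, rack −11.7°, steel tray 20°, yellow tray 4.8°, blue tray −8.7°. I'll write a planner that gives tool-axis deltas.

```bash
cat > plan.py <<'E'
# usage: plan.py x y z yaw_deg  (mm)   spin first, then slides in the turned axes
import sys; from h import *
x,y,z,yaw=map(float,sys.argv[1:5]); o=r.get_obs(); p=np.array(o['eef_pos'])*1e3; a=np.degrees(o['tool_rot'][2])
d=(yaw-a+90)%180-90; w=np.radians(a+d); e=np.array([x,y,z])-p
print('t',round(float(o['clock']),2),'at',p.round(1),'rpy',np.degrees(o['tool_rot']).round(1),'F',np.round(o['wrist_force'],1),'w',round(float(o['width'])*1e3,1))
print('spin',round(-d,1),'slide',np.round([e[0]*np.cos(w)+e[1]*np.sin(w),e[0]*np.sin(w)-e[1]*np.cos(w),-e[2]],1),'q6 then',round(float(np.arctan2(y,x)-w+np.pi/2),2))
E
python3 plan.py 468 4.8 200 -6.5
```

```text
t 0.15 at [ 228.1 -500.2  230.8] rpy [-1.80e+02  1.00e-01 -6.55e+01] F [-0.3 -0.8 -1. ] w 85.4
spin -59.0 slide [ 181.2 -528.9   30.8] q6 then 1.69
```

```bash
python3 -m pendant '{"jaw":[100,100,100,100,100,100,100,100,100,100,100,100],"slide":[[0,0,0],[0,0,0],[0,0,0],[0,0,0],[0,0,0],[0,0,0],[0,0,0],[0,0,0],[0.01,-0.03,0],[0.015,-0.044,0],[0.015,-0.044,0],[0.015,-0.044,0]],"spin":[-5,-8,-8,-8,-8,-8,-8,-6,0,0,0,0]}' 40
python3 -m pendant '{"jaw":[100,100,100,100,100,100,100,100,100,100,100],"slide":[[0.015,-0.044,0],[0.015,-0.044,0],[0.015,-0.044,0],[0.015,-0.044,0],[0.015,-0.044,0],[0.015,-0.044,0],[0.015,-0.044,0],[0.015,-0.044,0],[0.008,-0.02,0],[0,0,0],[0,0,0]],"spin":[0,0,0,0,0,0,0,0,0,0,0]}'
python3 plan.py 468 4.8 200 -6.5; python3 -c "
from h import *
snap('wrist','w1')"
```

```text
clock: 1.65
eef_pos: [0.3015, -0.3443, 0.2311]
tool_rot: [-3.141, 0.0, -0.114]
wrist_force: [0.6, -0.9, -0.9]
width: 0.0859
clock: 3.02
eef_pos: [0.47, 0.0091, 0.2311]
tool_rot: [3.141, 0.0, -0.113]
wrist_force: [-0.9, -0.7, 0.0]
width: 0.0857
t 3.02 at [470.    9.1 231.1] rpy [180.    0.   -6.5] F [-0.9 -0.7  0. ] w 85.7
spin 0.0 slide [-1.5  4.5 31.1] q6 then 1.69
```

View pics/w1.png

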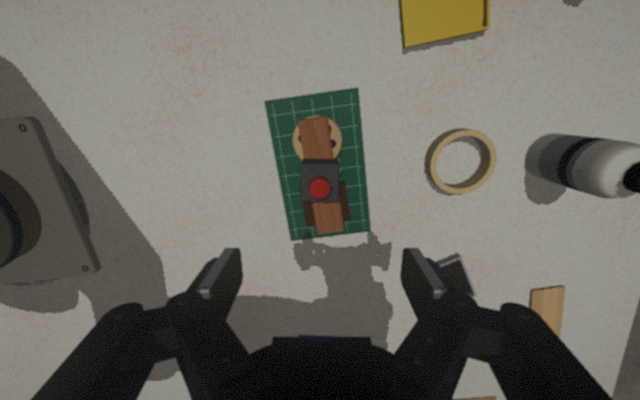

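The wrist view shows the knob at about (320,188), weight top spanning about (302,160) to (340,202), and the wheel centre near (317,139). I'll cross-check this against the top camera.

Run:
```python
from h import *
c=load('w1')
print((at(c,[(320,188)],.095)*1e3).round(1),(at(c,[(302,161),(340,160),(340,201),(302,202)],.073).mean(0)*1e3).round(1))
print('mat',(at(c,[(265,101),(358,88),(370,232),(291,240)],.003).mean(0)*1e3).round(1))
print('tips',proj(c,[[.470+.0425*np.cos(.113),.0091-.0425*np.sin(.113),z/1e3] for z in (231,238,244)]).round(0))
crop('w1',250,80,400,250,4,'w1c')
```

```text
[[468.3   5.9  95. ]] [469.4   6.9  73. ]
mat [469.6   2.4   3. ]
tips [[394. 250.]
 [398. 256.]
 [401. 262.]]
```

View pics/w1c.png

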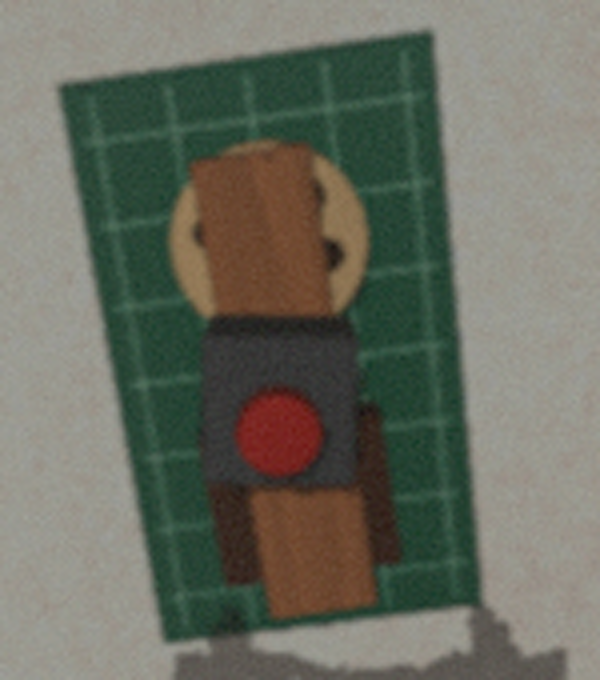

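Both cameras put the weight at about (468.3, 5.7) with its yaw aligned to the tool, so I'm descending to grip its body.

```bash
python3 -m pendant '{"jaw":[100,100,100,100,100,100,100,100],"slide":[[-0.0013,0.0038,0],[0,0,0.04],[0,0,0.04],[0,0,0.04],[0,0,0.035],[0,0,0.02],[0,0,0.008],[0,0,0]],"spin":[0,0,0,0,0,0,0,0]}' 40
python3 plan.py 468.3 5.6 48 -6.5
python3 -m pendant '{"jaw":[0,0,0,0,0,0,0,0],"slide":[[0,0,0],[0,0,0],[0,0,0],[0,0,0],[0,0,0],[0,0,0],[0,0,0],[0,0,0]],"spin":[0,0,0,0,0,0,0,0]}' 40
```

```text
clock: 4.08
eef_pos: [0.4686, 0.0054, 0.0484]
tool_rot: [3.142, 0.0, -0.114]
wrist_force: [-0.2, 0.5, 0.5]
width: 0.0854
t 4.08 at [468.6   5.4  48.4] rpy [180.    0.   -6.5] F [-0.2  0.5  0.5] w 85.4
spin -0.0 slide [-0.3 -0.2  0.4] q6 then 1.7
clock: 5.08
eef_pos: [0.4687, 0.0058, 0.049]
tool_rot: [3.141, -0.001, -0.113]
wrist_force: [-2.0, -1.1, 6.1]
width: 0.0433
```

```bash
python3 -m pendant '{"jaw":[0,0,0,0,0,0,0,0,0,0],"slide":[[0,0,-0.004],[0,0,-0.008],[0,0,-0.012],[0,0,-0.02],[0,0,-0.02],[0,0,-0.02],[0,0,-0.016],[0,0,0],[0,0,0],[0,0,0]],"spin":[0,0,0,0,0,0,0,0,0,0]}' 40
python3 plan.py 635.8 -197 150 20; python3 -c "
from h import *
snap('scene','s1');snap('top','t1')
a=cv2.imread('pics/s1.png')[130:260,200:400];b=cv2.imread('pics/t1.png')[205:285,280:400]
cv2.imwrite('pics/m1.png',np.vstack([cv2.resize(a,(600,390)),cv2.resize(b,(600,400))])[:600])"
```

```text
clock: 6.32
eef_pos: [0.4682, 0.0059, 0.1476]
tool_rot: [-3.142, 0.001, -0.113]
wrist_force: [0.0, 0.3, -6.0]
width: 0.0432
t 6.33 at [468.2   5.9 147.6] rpy [-1.8e+02  1.0e-01 -6.5e+00] F [ 0.   0.3 -6. ] w 43.2
spin -26.5 slide [ 88.1 248.   -2.4] q6 then 0.92
```

View pics/m1.png

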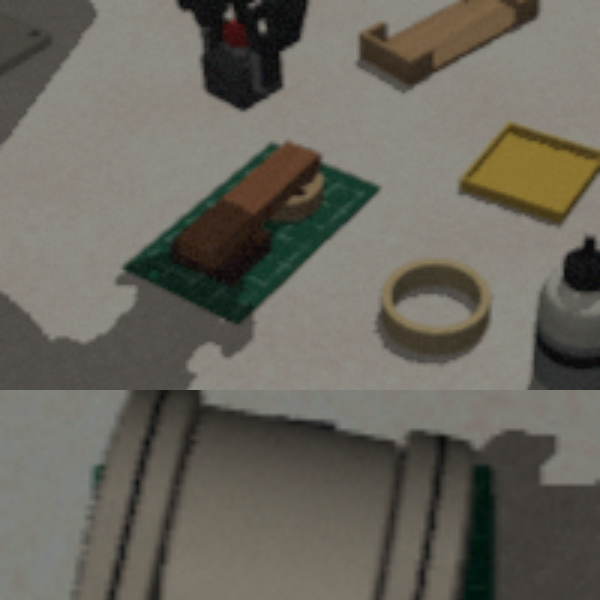

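The weight is held level (load about 6 N) and the stack below is intact. Next I'll carry it to the steel tray.

```bash
python3 -m pendant '{"jaw":[0,0,0,0,0,0,0,0,0,0,0,0],"slide":[[0,0,0],[0,0,0],[0,0,0],[0,0,0],[0.006,0.017,0],[0.011,0.032,0],[0.013,0.037,0],[0.014,0.04,0],[0.015,0.04,0],[0.014,0.04,0],[0.01,0.028,0],[0.005,0.014,0]],"spin":[-4,-8,-8.5,-6,0,0,0,0,0,0,0,0]}' 40
python3 -m pendant '{"jaw":[0,0,0],"slide":[[0,0,0],[0,0,0],[0,0,0]],"spin":[0,0,0]}'
python3 plan.py 635.8 -197 14 20; python3 -c "
from h import *
snap('wrist','w2')"
```

```text
clock: 7.92
eef_pos: [0.637, -0.1992, 0.147]
tool_rot: [-3.141, 0.001, 0.346]
wrist_force: [0.6, 0.4, -6.2]
width: 0.0433
clock: 8.3
eef_pos: [0.6358, -0.1963, 0.1487]
tool_rot: [3.142, -0.0, 0.35]
wrist_force: [-0.5, 0.7, -5.2]
width: 0.0433
t 8.3 at [ 635.8 -196.3  148.7] rpy [180.  -0.  20.] F [-0.5  0.7 -5.2] w 43.3
spin 0.0 slide [ -0.3   0.7 134.7] q6 then 0.92
```

View pics/w2.png

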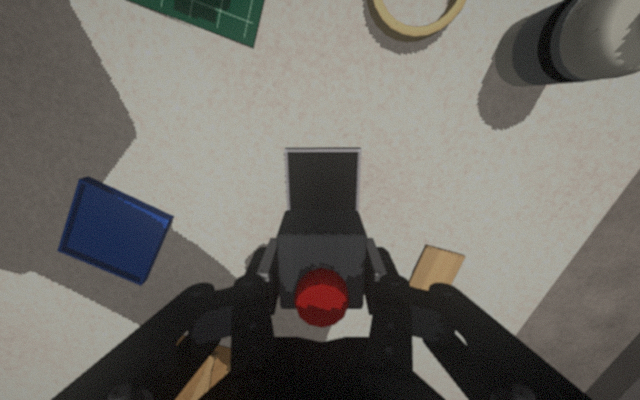

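The tray edges run parallel to the held weight and are centred on it (tray x 286–360, weight centre about 322). Lowering now.

```bash
python3 -m pendant '{"jaw":[0,0,0,0,0,0,0,0,0,0],"slide":[[0,0,0.02],[0,0,0.03],[0,0,0.03],[0,0,0.025],[0,0,0.015],[0,0,0.007],[0,0,0.003],[0,0,0.001],[0,0,0],[0,0,0]],"spin":[0,0,0,0,0,0,0,0,0,0]}' 40
python3 -m pendant '{"jaw":[0,0,0,0],"slide":[[0,0,0.001],[0,0,0.001],[0,0,0],[0,0,0]],"spin":[0,0,0,0]}'
```

```text
clock: 9.6
eef_pos: [0.6364, -0.1972, 0.0178]
tool_rot: [3.141, -0.001, 0.349]
wrist_force: [-0.2, -0.1, -6.5]
width: 0.0433
clock: 10.1
eef_pos: [0.6362, -0.1971, 0.0152]
tool_rot: [-3.142, 0.0, 0.349]
wrist_force: [-1.1, 0.1, -6.7]
width: 0.0429
```

```bash
python3 -m pendant '{"jaw":[0,0,0],"slide":[[0,0,0.001],[0,0,0],[0,0,0]],"spin":[0,0,0]}'
python3 -m pendant '{"jaw":[0,0,0],"slide":[[0,0,0.0005],[0,0,0],[0,0,0]],"spin":[0,0,0]}'
```

```text
clock: 10.48
eef_pos: [0.6362, -0.1971, 0.0143]
tool_rot: [-3.142, 0.0, 0.349]
wrist_force: [-0.5, -0.6, -7.0]
width: 0.043
clock: 10.85
eef_pos: [0.6362, -0.1971, 0.0141]
tool_rot: [3.141, -0.0, 0.349]
wrist_force: [-2.3, 0.2, -0.5]
width: 0.0432
```

The load has moved to the tray floor, so I'll release by opening partway and rising.

```bash
python3 -m pendant '{"jaw":[55,60,65,65,65,65,65,70,80,100,100],"slide":[[0,0,0],[0,0,0],[0,0,0],[0,0,0],[0,0,-0.01],[0,0,-0.02],[0,0,-0.035],[0,0,-0.04],[0,0,-0.04],[0,0,-0.03],[0,0,0]],"spin":[0,0,0,0,0,0,0,0,0,0,0]}' 40
python3 plan.py 469.4 0.3 190 2.5
```

```text
clock: 12.22
eef_pos: [0.6371, -0.1975, 0.1923]
tool_rot: [3.138, -0.004, 0.349]
wrist_force: [-0.1, 0.5, -0.2]
width: 0.0856
t 12.22 at [ 637.1 -197.5  192.3] rpy [179.8  -0.2  20. ] F [-0.1  0.5 -0.2] w 85.6
spin 17.5 slide [-158.9 -204.9    2.3] q6 then 1.53
```

```bash
python3 -m pendant '{"jaw":[100,100,100,100,100,100,100,100,100,100,100,100],"slide":[[0,0,0],[0,0,0],[0,0,0],[-0.014,-0.018,0],[-0.024,-0.031,0],[-0.029,-0.038,0],[-0.029,-0.038,0],[-0.029,-0.038,0],[-0.022,-0.028,0],[-0.011,-0.014,0],[0,0,0],[0,0,0]],"spin":[4,8,5.5,0,0,0,0,0,0,0,0,0]}' 40
python3 plan.py 469.4 0.3 30 2.5;python3 -c "
from h import *
snap('wrist','w3');snap('top','t3')
a=cv2.imread('pics/w3.png')[60:320,200:440];b=cv2.imread('pics/t3.png')[150:210,390:450]
cv2.imwrite('pics/m3.png',np.hstack([cv2.resize(a,(540,585)),cv2.resize(b,(240,585//1))]))"
```

```text
clock: 13.72
eef_pos: [0.4702, 0.0002, 0.1887]
tool_rot: [3.141, -0.0, 0.043]
wrist_force: [-0.7, -0.3, -0.2]
width: 0.0853
t 13.72 at [4.702e+02 2.000e-01 1.887e+02] rpy [180.   -0.    2.5] F [-0.7 -0.3 -0.2] w 85.3
spin -0.0 slide [ -0.8  -0.2 158.7] q6 then 1.53
```

View pics/m3.png

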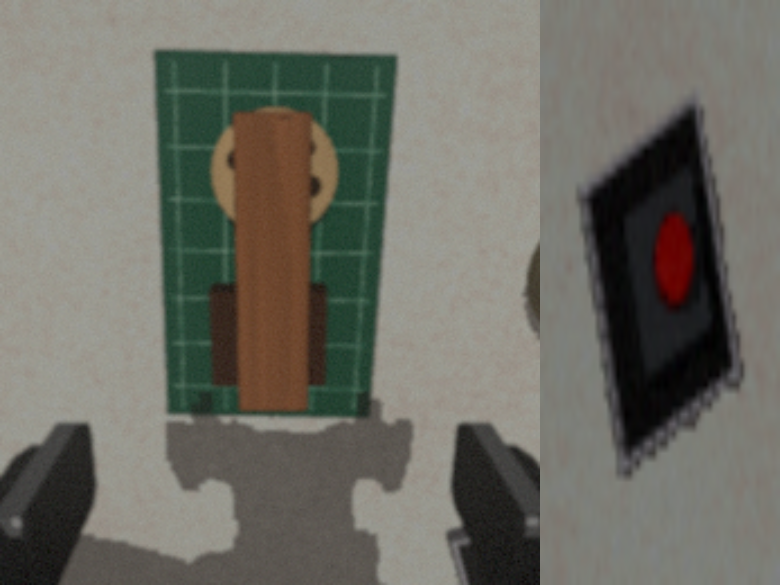

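The weight stands inside the tray. The stack is undisturbed and the caul lies parallel to the tool, with corners at about (236,112), (310,112), (307,410) and (239,411) in the crop.

Run:
```python
from h import *
c=load('w3'); g=lambda P:(np.array(P)+.5)/2.25-.5+[200,60]
def q(P,z):
    W=at(c,g(P),z)*1e3; print(W.mean(0).round(1),np.linalg.norm(np.roll(W,-1,0)-W,axis=1).round(1),W[:,:2].round(1).tolist())
q([(236,112),(310,112),(307,410),(239,411)],.039)
q([(212,284),(327,284),(326,385),(212,386)],.021)
q([(211,168),(338,168)],.021)
```

```text
[470.    0.7  39. ] [ 33.2 149.1  35.6 149.6] [[450.2, 74.6], [483.4, 76.1], [491.0, -72.8], [455.4, -74.9]]
[469.7 -39.2  21. ] [59.8 57.7 62.6 58.3] [[438.8, -11.5], [498.5, -8.9], [502.0, -66.5], [439.5, -69.8]]
[468.7  49.   21. ] [62.2 62.2] [[437.6, 47.6], [499.7, 50.3]]
```

```bash
python3 -m pendant '{"jaw":[100,100,100,100,100,100,100,100,100],"slide":[[0,0,0.02],[0,0,0.035],[0,0,0.035],[0,0,0.035],[0,0,0.02],[0,0,0.012],[0,0,0.007],[0,0,0],[0,0,0]],"spin":[0,0,0,0,0,0,0,0,0]}' 40
python3 -m pendant '{"jaw":[60,50,45,40,0,0,0,0,0,0],"slide":[[0,0,0],[0,0,0],[0,0,0],[0,0,0],[0,0,0],[0,0,0],[0,0,0],[0,0,0],[0,0,0],[0,0,0]],"spin":[0,0,0,0,0,0,0,0,0,0]}' 40
```

```text
clock: 14.95
eef_pos: [0.4698, 0.0007, 0.0254]
tool_rot: [3.141, -0.001, 0.044]
wrist_force: [0.6, 1.5, 0.6]
width: 0.0853
clock: 16.2
eef_pos: [0.4694, 0.0008, 0.0251]
tool_rot: [3.141, -0.0, 0.044]
wrist_force: [-1.7, -0.7, 6.0]
width: 0.035
```

```bash
python3 -m pendant '{"jaw":[0,0,0,0,0,0,0,0,0,0],"slide":[[0,0,-0.003],[0,0,-0.007],[0,0,-0.012],[0,0,-0.02],[0,0,-0.025],[0,0,-0.025],[0,0,-0.008],[0,0,0],[0,0,0],[0,0,0]],"spin":[0,0,0,0,0,0,0,0,0,0]}' 40
python3 plan.py 445.2 344.9 125 -11.7
```

```text
clock: 17.45
eef_pos: [0.4689, 0.0009, 0.124]
tool_rot: [-3.141, 0.001, 0.044]
wrist_force: [0.1, 1.0, -0.4]
width: 0.035
t 17.45 at [468.9   0.9 124. ] rpy [-1.8e+02  1.0e-01  2.5e+00] F [ 0.1  1.  -0.4] w 35.0
spin 14.2 slide [ -93.  -332.1   -1. ] q6 then 2.43
```

```bash
python3 -m pendant '{"jaw":[0,0,0,0,0,0,0,0,0,0,0,0],"slide":[[0,0,0],[0,0,0],[0,0,0],[-0.0045,-0.016,0],[-0.0095,-0.034,0],[-0.013,-0.046,0],[-0.013,-0.046,0],[-0.013,-0.046,0],[-0.013,-0.046,0],[-0.013,-0.046,0],[-0.0095,-0.034,0],[-0.005,-0.018,0]],"spin":[3,6,5.2,0,0,0,0,0,0,0,0,0]}' 40
python3 -m pendant '{"jaw":[0,0,0,0],"slide":[[0,0,0],[0,0,0],[0,0,0],[0,0,0]],"spin":[0,0,0,0]}'
python3 plan.py 445.2 344.9 10 -11.7; python3 -c "
from h import *
snap('wrist','w4');snap('scene','s4')
a=cv2.imread('pics/w4.png');b=cv2.imread('pics/s4.png')[60:180,250:450]
cv2.imwrite('pics/m4.png',np.vstack([cv2.resize(a,(480,300)),cv2.resize(b,(480,288))]))"
```

```text
clock: 18.95
eef_pos: [0.4439, 0.3471, 0.1243]
tool_rot: [3.141, 0.001, -0.2]
wrist_force: [-0.4, 0.2, -1.2]
width: 0.0348
clock: 19.45
eef_pos: [0.4453, 0.3441, 0.1249]
tool_rot: [-3.142, -0.0, -0.205]
wrist_force: [-0.4, -0.3, -0.4]
width: 0.0351
t 19.45 at [445.3 344.1 124.9] rpy [-180.    -0.   -11.8] F [-0.4 -0.3 -0.4] w 35.1
spin -0.1 slide [ -0.3  -0.7 114.9] q6 then 2.43
```

View pics/m4.png

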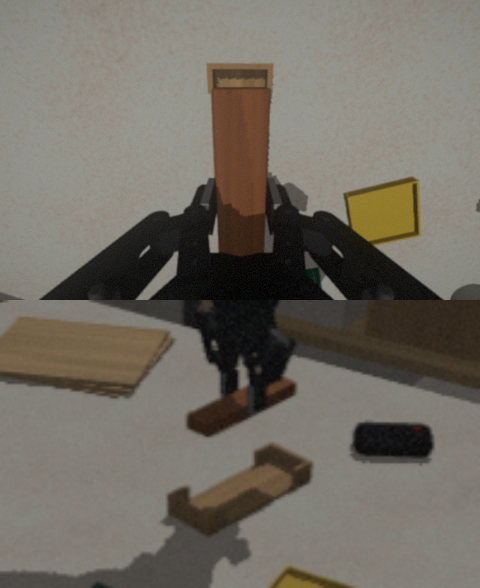

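The caul hangs level, parallel to the rack and centred across it. Lowering.

```bash
python3 -m pendant '{"jaw":[0,0,0,0,0,0,0,0,0,0],"slide":[[0,0,0.015],[0,0,0.025],[0,0,0.025],[0,0,0.02],[0,0,0.013],[0,0,0.008],[0,0,0.005],[0,0,0.001],[0,0,0],[0,0,0]],"spin":[0,0,0,0,0,0,0,0,0,0]}' 40
python3 -m pendant '{"jaw":[0,0,0,0],"slide":[[0,0,0.001],[0,0,0.0005],[0,0,0],[0,0,0]],"spin":[0,0,0,0]}'
python3 -m pendant '{"jaw":[0,0,0],"slide":[[0,0,0.0005],[0,0,0],[0,0,0]],"spin":[0,0,0]}'
```

```text
clock: 20.8
eef_pos: [0.4453, 0.345, 0.0132]
tool_rot: [-3.141, -0.001, -0.204]
wrist_force: [-0.0, 0.1, -0.9]
width: 0.0352
clock: 21.3
eef_pos: [0.4451, 0.3449, 0.0113]
tool_rot: [3.142, 0.0, -0.204]
wrist_force: [0.6, -0.3, -0.5]
width: 0.0349
clock: 21.68
eef_pos: [0.4451, 0.3449, 0.0108]
tool_rot: [3.142, -0.0, -0.204]
wrist_force: [-0.1, -0.7, -0.7]
width: 0.0347
```

```bash
python3 -m pendant '{"jaw":[0,0,0],"slide":[[0,0,0.0005],[0,0,0],[0,0,0]],"spin":[0,0,0]}'
python3 -m pendant '{"jaw":[0,0,0],"slide":[[0,0,0.0004],[0,0,0],[0,0,0]],"spin":[0,0,0]}'
```

```text
clock: 22.05
eef_pos: [0.4451, 0.3448, 0.0103]
tool_rot: [3.142, 0.0, -0.204]
wrist_force: [-0.0, -0.1, -1.3]
width: 0.0351
clock: 22.42
eef_pos: [0.4451, 0.3449, 0.0102]
tool_rot: [-3.141, -0.0, -0.204]
wrist_force: [-1.0, -1.4, 5.6]
width: 0.0347
```

Contact felt at the expected height. Releasing.

```bash
python3 -m pendant '{"jaw":[45,50,55,60,60,60,60,70,100,100,100],"slide":[[0,0,0],[0,0,0],[0,0,0],[0,0,0],[0,0,-0.01],[0,0,-0.02],[0,0,-0.035],[0,0,-0.04],[0,0,-0.04],[0,0,-0.03],[0,0,0]],"spin":[0,0,0,0,0,0,0,0,0,0,0]}' 40
python3 plan.py 468.6 48.4 180 36.3
```

```text
clock: 23.8
eef_pos: [0.446, 0.3454, 0.188]
tool_rot: [-3.138, -0.004, -0.204]
wrist_force: [-0.2, -0.6, -0.6]
width: 0.0853
t 23.8 at [446.  345.4 188. ] rpy [-179.8   -0.2  -11.7] F [-0.2 -0.6 -0.6] w 85.3
spin -48.0 slide [-157.6  252.8    8. ] q6 then 1.04
```

```bash
python3 -m pendant '{"jaw":[100,100,100,100,100,100,100,100,100,100,100,100],"slide":[[0,0,0],[0,0,0],[0,0,0],[0,0,0],[0,0,0],[0,0,0],[0,0,0],[-0.0116,0.0188,0],[-0.02,0.032,0],[-0.025,0.04,0],[-0.025,0.04,0],[-0.025,0.04,0]],"spin":[-4,-8,-8,-8,-8,-8,-4,0,0,0,0,0]}' 40
python3 -m pendant '{"jaw":[100,100,100,100,100],"slide":[[-0.025,0.04,0],[-0.017,0.028,0],[-0.008,0.014,0],[0,0,0],[0,0,0]],"spin":[0,0,0,0,0]}'
python3 plan.py 468.6 48.4 6 36.3;python3 -c "
from h import *
snap('wrist','w5');snap('top','t5');snap('scene','s5')
a=cv2.imread('pics/w5.png')[20:280,180:460];b=cv2.imread('pics/t5.png')[215:285,150:250];d=cv2.imread('pics/s5.png')[110:165,300:400]
cv2.imwrite('pics/m5.png',np.hstack([cv2.resize(a,(560,520)),np.vstack([cv2.resize(b,(240,260)),cv2.resize(d,(240,260))])]))"
```

```text
clock: 25.3
eef_pos: [0.4596, 0.1417, 0.1846]
tool_rot: [3.142, 0.001, 0.632]
wrist_force: [0.7, -0.1, 0.3]
width: 0.0855
clock: 25.92
eef_pos: [0.4683, 0.049, 0.1848]
tool_rot: [-3.141, 0.0, 0.634]
wrist_force: [1.0, 0.1, -0.2]
width: 0.0854
t 25.93 at [468.3  49.  184.8] rpy [-180.     0.    36.3] F [ 1.   0.1 -0.2] w 85.4
spin 0.0 slide [-1.000e-01  6.000e-01  1.788e+02] q6 then 1.04
```

View pics/m5.png

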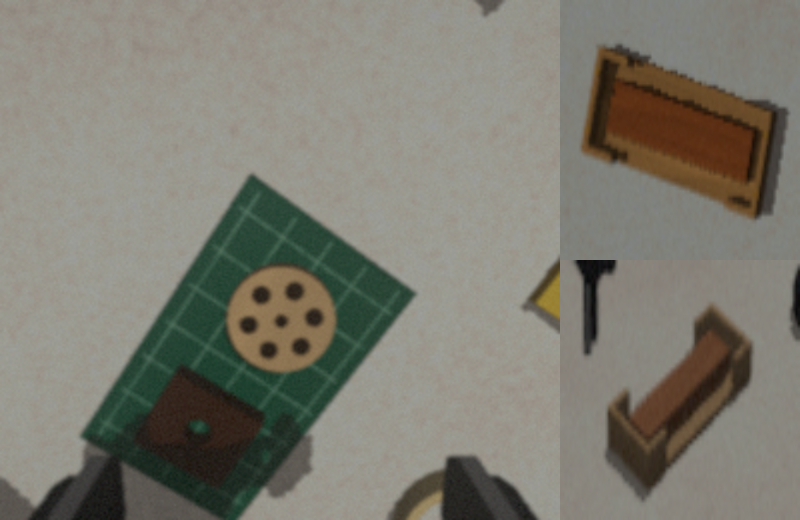

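The caul lies flat between the cheeks. The wheel's centre dot is at (281,321) in the crop and the block's corners are (183,365), (265,412), (222,488) and (135,435).

Run:
```python
from h import *
c=load('w5'); g=lambda P:(np.array(P)+.5)/2-.5+[180,20]
print((at(c,g([(281,321)]),.021)*1e3).round(1))
W=at(c,g([(183,365),(265,412),(222,488),(135,435)]),.021)*1e3;e=np.roll(W,-1,0)-W;print(W.mean(0).round(1),np.linalg.norm(e,axis=1).round(1),np.degrees(np.arctan2(e[:,1],e[:,0])).round(1))
c=load('t5');a=cv2.imread('pics/t5.png')
```

```text
[[468.6  46.4  21. ]]
[468.7 -36.   21. ] [56.7 59.6 64.1 55.7] [   4.1  -81.6 -179.3   91.2]
```

```bash
python3 -m pendant '{"jaw":[100,100,100,100,100,100,100,100,100,100],"slide":[[0,0.0005,0.02],[0,0,0.035],[0,0,0.035],[0,0,0.035],[0,0,0.025],[0,0,0.015],[0,0,0.01],[0,0,0.004],[0,0,0],[0,0,0]],"spin":[0,0,0,0,0,0,0,0,0,0]}' 30
python3 -m pendant '{"jaw":[90,82,78,75,0,0,0,0],"slide":[[0,0,0],[0,0,0],[0,0,0],[0,0,0],[0,0,0],[0,0,0],[0,0,0],[0,0,0]],"spin":[0,0,0,0,0,0,0,0]}' 30
```

```text
clock: 27.32
eef_pos: [0.4692, 0.048, 0.0064]
tool_rot: [3.141, -0.001, 0.634]
wrist_force: [-0.6, 0.3, 0.4]
width: 0.0854
clock: 28.32
eef_pos: [0.4689, 0.048, 0.0062]
tool_rot: [3.141, -0.0, 0.634]
wrist_force: [-1.8, 0.3, 5.9]
width: 0.0601
```

```bash
python3 -m pendant '{"jaw":[0,0,0,0,0,0,0,0,0,0],"slide":[[0,0,-0.003],[0,0,-0.007],[0,0,-0.012],[0,0,-0.02],[0,0,-0.025],[0,0,-0.025],[0,0,-0.008],[0,0,0],[0,0,0],[0,0,0]],"spin":[0,0,0,0,0,0,0,0,0,0]}' 30
python3 plan.py 437.2 -330.7 106 36.3;python3 -c "
from h import *
snap('scene','s6')
crop('s6',180,100,380,250,3,'m6')"
```

```text
clock: 29.58
eef_pos: [0.4684, 0.048, 0.1051]
tool_rot: [-3.141, 0.001, 0.634]
wrist_force: [0.7, 0.1, -0.3]
width: 0.0606
t 29.57 at [468.4  48.  105.1] rpy [-1.799e+02  1.000e-01  3.630e+01] F [ 0.7  0.1 -0.3] w 60.6
spin 0.0 slide [-249.4  286.7   -0.9] q6 then 0.29
```

View pics/m6.png

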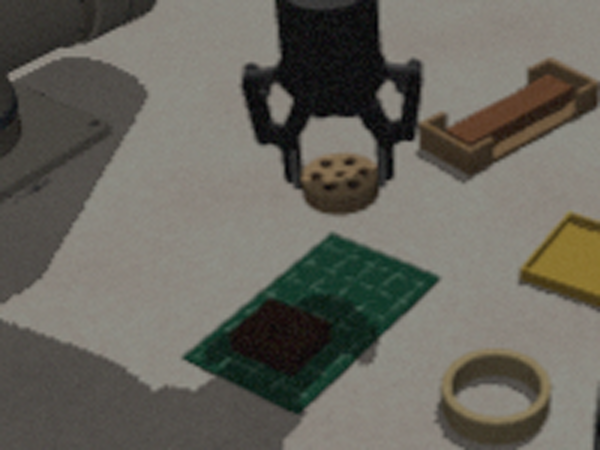

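The wheel is held level and the block is undisturbed. Carrying it to the blue tray.

```bash
python3 -m pendant '{"jaw":[0,0,0,0,0,0,0,0,0,0,0,0],"slide":[[-0.01,0.0115,0],[-0.02,0.023,0],[-0.0275,0.0315,0],[-0.03,0.0345,0],[-0.03,0.0345,0],[-0.03,0.0345,0],[-0.03,0.0345,0],[-0.03,0.0345,0],[-0.0225,0.0255,0],[-0.0125,0.0145,0],[-0.0075,0.0085,0],[0,0,0]],"spin":[0,0,0,0,0,0,0,0,0,0,0,0]}' 30
python3 -m pendant '{"jaw":[0,0,0],"slide":[[0,0,0],[0,0,0],[0,0,0]],"spin":[0,0,0]}'
python3 plan.py 437.2 -330.7 7 36.3;python3 -c "
from h import *
snap('wrist','w7')"
```

```text
clock: 31.12
eef_pos: [0.4372, -0.3313, 0.1058]
tool_rot: [-3.141, -0.0, 0.633]
wrist_force: [0.6, 0.9, 0.2]
width: 0.0603
clock: 31.5
eef_pos: [0.4376, -0.3307, 0.106]
tool_rot: [3.141, -0.0, 0.635]
wrist_force: [-0.4, -0.5, -0.2]
width: 0.06
t 31.5 at [ 437.6 -330.7  106. ] rpy [180.   -0.   36.4] F [-0.4 -0.5 -0.2] w 60.0
spin 0.1 slide [-0.3 -0.3 99. ] q6 then 0.29
```

View pics/w7.png

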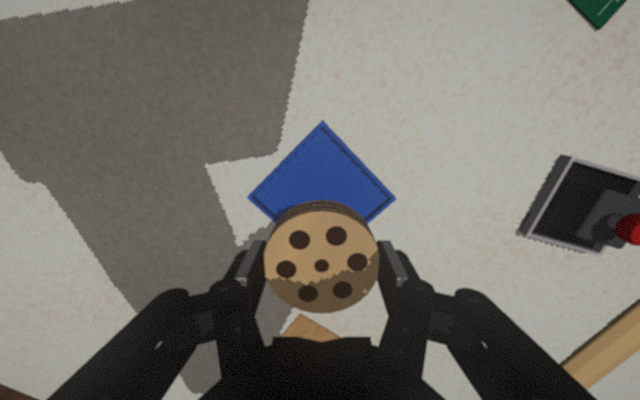

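The tray's diagonal is in line with the tool (apex at (322,122), wheel centre (321,265)). Lowering.

```bash
python3 -m pendant '{"jaw":[0,0,0,0,0,0,0,0,0,0],"slide":[[0,0,0.015],[0,0,0.025],[0,0,0.022],[0,0,0.016],[0,0,0.01],[0,0,0.005],[0,0,0.003],[0,0,0.001],[0,0,0],[0,0,0]],"spin":[0,0,0,0,0,0,0,0,0,0]}' 30
python3 -m pendant '{"jaw":[0,0,0,0],"slide":[[0,0,0.0005],[0,0,0.0005],[0,0,0],[0,0,0]],"spin":[0,0,0,0]}'
python3 -m pendant '{"jaw":[0,0,0],"slide":[[0,0,0.0005],[0,0,0],[0,0,0]],"spin":[0,0,0]}'
```

```text
clock: 32.8
eef_pos: [0.4375, -0.3314, 0.0092]
tool_rot: [3.141, -0.0, 0.634]
wrist_force: [0.0, -0.1, -0.4]
width: 0.0602
clock: 33.3
eef_pos: [0.4373, -0.3313, 0.0079]
tool_rot: [-3.142, -0.0, 0.634]
wrist_force: [-0.3, -0.8, -0.2]
width: 0.0603
clock: 33.67
eef_pos: [0.4374, -0.3313, 0.0074]
tool_rot: [3.142, 0.0, 0.634]
wrist_force: [0.1, -0.4, -0.6]
width: 0.0605
```

```bash
python3 -m pendant '{"jaw":[0,0,0],"slide":[[0,0,0.0004],[0,0,0],[0,0,0]],"spin":[0,0,0]}'
python3 -m pendant '{"jaw":[0,0,0],"slide":[[0,0,0.0004],[0,0,0],[0,0,0]],"spin":[0,0,0]}'
```

```text
clock: 34.05
eef_pos: [0.4374, -0.3313, 0.0073]
tool_rot: [3.141, -0.0, 0.634]
wrist_force: [-2.2, 1.9, 6.0]
width: 0.0604
clock: 34.42
eef_pos: [0.4374, -0.3313, 0.0072]
tool_rot: [3.141, -0.0, 0.634]
wrist_force: [-2.3, 1.6, 9.9]
width: 0.0606
```

```bash
python3 -m pendant '{"jaw":[72,74,76,78,78,78,80,90,100,100,100],"slide":[[0,0,0],[0,0,0],[0,0,0],[0,0,0],[0,0,-0.008],[0,0,-0.02],[0,0,-0.035],[0,0,-0.04],[0,0,-0.04],[0,0,-0.035],[0,0,0]],"spin":[0,0,0,0,0,0,0,0,0,0,0]}' 30
python3 plan.py 469 -42 186 92.5
```

```text
clock: 35.8
eef_pos: [0.4382, -0.3321, 0.1878]
tool_rot: [3.136, -0.001, 0.634]
wrist_force: [-0.4, 0.6, 0.3]
width: 0.0852
t 35.8 at [ 438.2 -332.1  187.8] rpy [179.7  -0.   36.3] F [-0.4  0.6  0.3] w 85.2
spin -56.2 slide [288.5  43.4   1.8] q6 then -0.13
```

```bash
python3 -m pendant '{"jaw":[100,100,100,100,100,100,100,100,100,100,100,100],"slide":[[0,0,0],[0,0,0],[0,0,0],[0,0,0],[0,0,0],[0,0,0],[0,0,0],[0,0,0],[0.015,0.002,0],[0.03,0.0045,0],[0.04,0.006,0],[0.04,0.006,0]],"spin":[-4,-8,-8,-8,-8,-8,-8,-4.2,0,0,0,0]}' 30
python3 -m pendant '{"jaw":[100,100,100,100,100,100,100],"slide":[[0.04,0.006,0],[0.04,0.006,0],[0.04,0.006,0],[0.028,0.0045,0],[0.015,0.002,0],[0,0,0],[0,0,0]],"spin":[0,0,0,0,0,0,0]}'
python3 plan.py 469 -42 6 92.5;python3 -c "
from h import *
snap('wrist','w8');snap('top','t8')
a=cv2.imread('pics/w8.png')[20:280,180:460];b=cv2.imread('pics/t8.png')[230:290,440:510]
cv2.imwrite('pics/m8.png',np.hstack([cv2.resize(a,(560,520)),cv2.resize(b,(240,520))]))"
```

```text
clock: 37.3
eef_pos: [0.4499, -0.2035, 0.1842]
tool_rot: [-3.141, -0.001, 1.612]
wrist_force: [0.4, -0.0, -0.0]
width: 0.0856
clock: 38.17
eef_pos: [0.4676, -0.0422, 0.1845]
tool_rot: [-3.141, 0.0, 1.614]
wrist_force: [0.3, -0.3, -0.2]
width: 0.0855
t 38.17 at [467.6 -42.2 184.5] rpy [-180.     0.    92.5] F [ 0.3 -0.3 -0.2] w 85.5
spin -0.0 slide [  0.2   1.4 178.5] q6 then -0.13
```

View pics/m8.png

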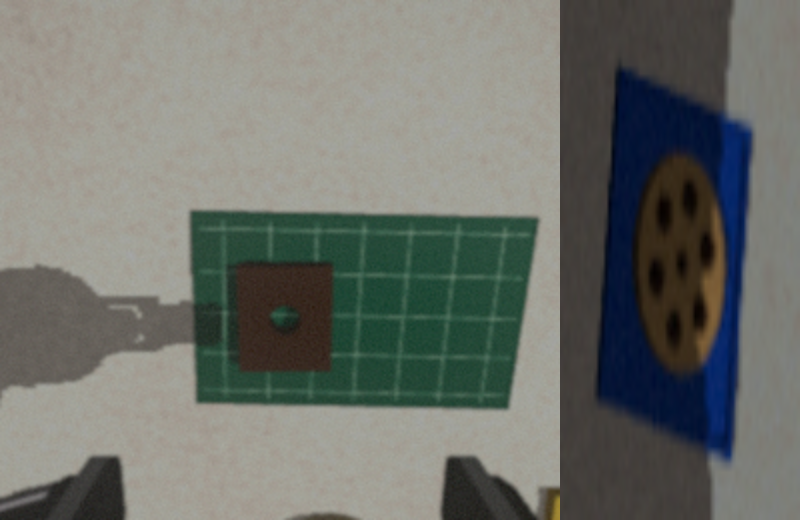

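The wheel lies flat inside the blue tray. The block is square to the tool, with its hole at about (285,317) in the crop and its sides at x 237 to 332.

Run:
```python
from h import *
c=load('w8'); g=lambda P:(np.array(P)+.5)/2-.5+[180,20]
print((at(c,g([(285,316),(237,316),(332,316),(285,264),(285,371)]),.021)*1e3).round(1))
```

```text
[[466.6 -41.4  21. ]
 [467.8 -68.8  21. ]
 [465.5 -14.6  21. ]
 [437.  -42.7  21. ]
 [500.1 -39.9  21. ]]
```

```bash
python3 -m pendant '{"jaw":[100,100,100,100,100,100,100,100,100,100],"slide":[[0.0005,0.001,0.02],[0,0,0.035],[0,0,0.035],[0,0,0.035],[0,0,0.025],[0,0,0.015],[0,0,0.01],[0,0,0.003],[0,0,0],[0,0,0]],"spin":[0,0,0,0,0,0,0,0,0,0]}' 30
python3 -m pendant '{"jaw":[90,80,72,66,0,0,0,0,0],"slide":[[0,0,0],[0,0,0],[0,0,0],[0,0,0],[0,0,0],[0,0,0],[0,0,0],[0,0,0],[0,0,0]],"spin":[0,0,0,0,0,0,0,0,0]}' 30
python3 -m pendant '{"jaw":[0,0,0,0,0,0,0,0,0,0],"slide":[[0,0,-0.003],[0,0,-0.007],[0,0,-0.012],[0,0,-0.02],[0,0,-0.025],[0,0,-0.025],[0,0,-0.008],[0,0,0],[0,0,0],[0,0,0]],"spin":[0,0,0,0,0,0,0,0,0,0]}' 30
python3 plan.py 626.5 191 106 94.8
```

```text
clock: 39.52
eef_pos: [0.4691, -0.0413, 0.0071]
tool_rot: [3.141, 0.0, 1.615]
wrist_force: [-0.6, 0.2, -0.2]
width: 0.0858
clock: 40.65
eef_pos: [0.4687, -0.0411, 0.0067]
tool_rot: [3.141, 0.0, 1.615]
wrist_force: [-2.2, 0.4, 5.8]
width: 0.0534
clock: 41.9
eef_pos: [0.4683, -0.041, 0.1058]
tool_rot: [-3.14, -0.0, 1.615]
wrist_force: [0.1, 0.4, -0.1]
width: 0.0533
t 41.9 at [468.3 -41.  105.8] rpy [-179.9   -0.    92.5] F [ 0.1  0.4 -0.1] w 53.3
spin -2.3 slide [ 2.180e+02  1.771e+02 -2.000e-01] q6 then 0.21
```

```bash
python3 -m pendant '{"jaw":[0,0,0,0,0,0,0,0,0,0,0,0],"slide":[[0.009,0.007,0],[0.018,0.0145,0],[0.028,0.0225,0],[0.0305,0.025,0],[0.0305,0.025,0],[0.0305,0.025,0],[0.028,0.0225,0],[0.022,0.018,0],[0.013,0.011,0],[0.0085,0.0066,0],[0,0,0],[0,0,0]],"spin":[-2.3,0,0,0,0,0,0,0,0,0,0,0]}' 30
python3 -m pendant '{"jaw":[0,0,0],"slide":[[0,0,0],[0,0,0],[0,0,0]],"spin":[0,0,0]}'
python3 plan.py 626.5 191 7.7 94.8;python3 -c "
from h import *
snap('wrist','w9')"
```

```text
clock: 43.4
eef_pos: [0.6269, 0.19, 0.1066]
tool_rot: [-3.141, 0.0, 1.654]
wrist_force: [-0.2, 0.6, -0.5]
width: 0.0531
clock: 43.78
eef_pos: [0.6272, 0.1905, 0.1068]
tool_rot: [3.141, -0.0, 1.654]
wrist_force: [-0.9, -0.1, -0.3]
width: 0.0531
t 43.77 at [627.2 190.5 106.8] rpy [180.   -0.   94.8] F [-0.9 -0.1 -0.3] w 53.1
spin -0.0 slide [ 0.6 -0.7 99.1] q6 then 0.21
```

View pics/w9.png

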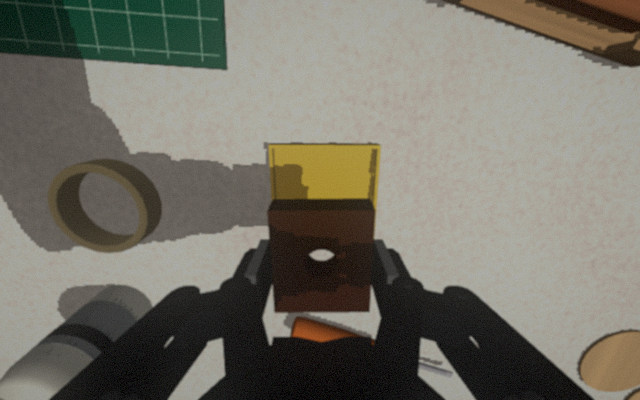

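The block is level and the tray's near edge runs from (267,144) to (380,144). I'll check how well it is centred.

Run:
```python
from h import *
c=load('w9'); W=at(c,[(267,144),(380,144)],.012)*1e3; m=W.mean(0); w=np.radians(4.8)
print(W.round(1), 'centre if near edge',(m[:2]+48*np.array([np.cos(w),np.sin(w)])).round(1))
```

```text
[[582.9 140.2  12. ]
 [574.9 236.1  12. ]] centre if near edge [626.7 192.2]
```

```bash
python3 -m pendant '{"jaw":[0,0,0,0,0,0,0,0,0,0],"slide":[[0.001,-0.0005,0.015],[0,0,0.025],[0,0,0.022],[0,0,0.016],[0,0,0.01],[0,0,0.005],[0,0,0.003],[0,0,0.0015],[0,0,0],[0,0,0]],"spin":[0,0,0,0,0,0,0,0,0,0]}' 30
python3 -m pendant '{"jaw":[0,0,0],"slide":[[0,0,0.0006],[0,0,0],[0,0,0]],"spin":[0,0,0]}'
python3 -m pendant '{"jaw":[0,0,0],"slide":[[0,0,0.0004],[0,0,0],[0,0,0]],"spin":[0,0,0]}'
```

```text
clock: 45.08
eef_pos: [0.6268, 0.1917, 0.0094]
tool_rot: [3.141, -0.0, 1.655]
wrist_force: [-0.9, 0.9, -1.2]
width: 0.0535
clock: 45.45
eef_pos: [0.6267, 0.1916, 0.0085]
tool_rot: [-3.142, -0.0, 1.655]
wrist_force: [-0.5, 0.0, -1.1]
width: 0.0532
clock: 45.82
eef_pos: [0.6266, 0.1916, 0.0081]
tool_rot: [-3.141, 0.0, 1.655]
wrist_force: [1.1, 0.5, -0.5]
width: 0.0534
```

```bash
python3 -m pendant '{"jaw":[0,0,0],"slide":[[0,0,0.0004],[0,0,0],[0,0,0]],"spin":[0,0,0]}'
python3 -m pendant '{"jaw":[0,0,0],"slide":[[0,0,0.0004],[0,0,0],[0,0,0]],"spin":[0,0,0]}'
```

```text
clock: 46.2
eef_pos: [0.6267, 0.1916, 0.0078]
tool_rot: [3.141, -0.0, 1.655]
wrist_force: [-0.9, -0.2, 2.2]
width: 0.0529
clock: 46.58
eef_pos: [0.6267, 0.1917, 0.0078]
tool_rot: [3.141, -0.0, 1.655]
wrist_force: [-2.3, -0.9, 4.9]
width: 0.0532
```

Contact. I'll release with a narrow opening so the fingers stay clear of the tray walls, then retreat.

```bash
python3 -m pendant '{"jaw":[64,66,67,67,67,67,67,75,90,100,100],"slide":[[0,0,0],[0,0,0],[0,0,0],[0,0,0],[0,0,-0.006],[0,0,-0.015],[0,0,-0.03],[0,0,-0.04],[0,0,-0.05],[0,0,-0.05],[0,0,0]],"spin":[0,0,0,0,0,0,0,0,0,0,0]}' 30
python3 -m pendant '{"jaw":[100,100,100,100,100,100,100,100],"slide":[[-0.02,-0.02,0],[-0.03,-0.03,0],[-0.03,-0.03,0],[-0.03,-0.03,0],[-0.03,-0.03,0],[-0.02,-0.02,0],[0,0,0],[0,0,0]],"spin":[0,0,0,0,0,0,0,0]}'
python3 -c "
from h import *
snap('top','t9');snap('scene','s9')
a=cv2.imread('pics/t9.png')[95:295,150:510];b=cv2.imread('pics/s9.png')[70:320,100:460]
cv2.imwrite('pics/m9.png',np.vstack([cv2.resize(a,(540,300)),cv2.resize(b,(432,300)).copy() if 0 else cv2.copyMakeBorder(cv2.resize(b,(432,300)),0,0,0,108,0)]))"
```

```text
clock: 47.95
eef_pos: [0.6282, 0.192, 0.2042]
tool_rot: [3.133, -0.001, 1.655]
wrist_force: [-0.1, -0.4, 0.4]
width: 0.0854
clock: 48.95
eef_pos: [0.4809, 0.019, 0.1984]
tool_rot: [3.141, -0.0, 1.654]
wrist_force: [-0.4, 0.5, 0.0]
width: 0.0851
```

View pics/m9.png

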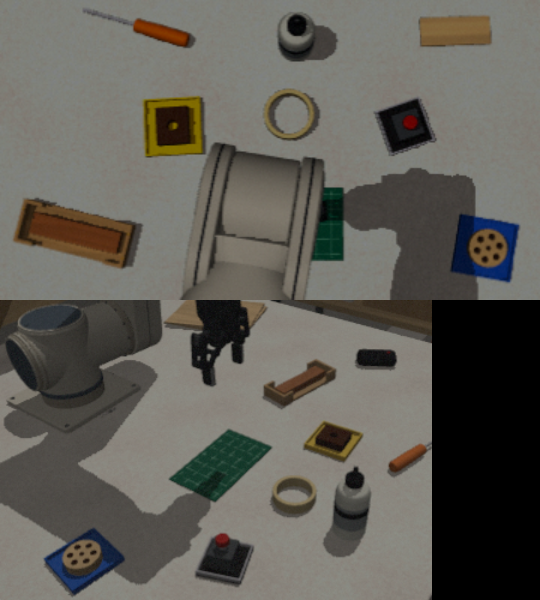

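All four pieces sit flat in their places. The tape is at top-view pixel (343,171) as before, and the bottle hasn't visibly moved. The gripper is clear, so I'm handing in.

```bash
python3 -c "
from rig import sign_off
print(sign_off())"
```

```text
the job is handed in; nothing more can be done
None
```

The press stack is apart and the job is handed in at about 49 s of robot time. I took it down in the order asked: weight to the steel tray, caul to its rack, wheel to the blue tray, then bearing block to the yellow tray. Each piece was lowered until the wrist force showed it had touched the floor, and only then released.

- **Placement:** the last top and scene pictures show all four pieces flat and inside their places, and the mat empty. The gripper was open about 0.2 m up, touching nothing.
- **Bystanders:** the tape roll is at the same pixel as at the start. I compared the glue bottle only by eye, and it looks unmoved.
- **Lower pieces:** pictures taken between lifts showed nothing visibly shifted.
- **Disagreement:** one wrist-camera reading of the block was about 6 mm off the top camera, from misread corners. A closer look before gripping agreed with the top camera to about 1 mm.
- **Forces:** the highest wrist force I read was about 10 N, setting the wheel down. I read it only at the end of each move.

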